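Put the clay cutters back on their own holders

TASK

The three steel clay cutters (round, square and bar-shaped) all stand on the wrong holders: move each one to the middle of the cork pad of the holder whose clay sample has its shape, standing upright with the rolled rim up, turned any way. Make room by first setting one of them down on the empty white board for a while. Do not drop or tip the cutters, and leave the potted plant, the tape roll and the glaze jar where they are.

Things in the scene. Friction and masses are not known exactly. Their poses are not given: they have to be found in the camera images.
- round_cutter: Round clay cutter: a steel tube of 52 mm outer diameter, wall 2.5 mm. Open at top and bottom, 55 mm tall, plain steel, about 70 g, loose; stands upright on a holder that is not its own at the start, turned any way. Origin at the centre of its lower (cutting) edge; z points up to its rolled rim.
- square_cutter: Square clay cutter: a steel tube of 48 x 48 mm outside, sides along its x and y, wall 2 mm. Open at top and bottom, 55 mm tall, plain steel, about 70 g, loose; stands upright on a holder that is not its own at the start, turned any way. Origin at the centre of its lower (cutting) edge; z points up to its rolled rim.
- bar_cutter: Bar-shaped clay cutter: an oblong steel tube of 64 mm (along its x) by 30 mm (along its y) outside, wall 2 mm. Open at top and bottom, 55 mm tall, plain steel, about 70 g, loose; stands upright on a holder that is not its own at the start, turned any way. Origin at the centre of its lower (cutting) edge; z points up to its rolled rim.
- round_holder: Holder of the round cutter. Fixed dark wooden board, 12 mm thick, with a flush 76 mm round cork pad to stand the cutter on. Origin on the underside below the pad's centre (pad surface 12 mm above it), z up; the board spans x -45 to +100 mm and y +-45 mm about it. A 5 mm thick fired white clay sample is glued on top, centred at x = +70 mm: a disc of 46 mm diameter.
- square_holder: Holder of the square cutter. Fixed dark wooden board, 12 mm thick, with a flush 76 mm round cork pad to stand the cutter on. Origin on the underside below the pad's centre (pad surface 12 mm above it), z up; the board spans x -45 to +100 mm and y +-45 mm about it. A 5 mm thick fired white clay sample is glued on top, centred at x = +70 mm: a square of 44 x 44 mm.
- bar_holder: Holder of the bar-shaped cutter. Fixed dark wooden board, 12 mm thick, with a flush 76 mm round cork pad to stand the cutter on. Origin on the underside below the pad's centre (pad surface 12 mm above it), z up; the board spans x -45 to +100 mm and y +-45 mm about it. A 5 mm thick fired white clay sample is glued on top, centred at x = +70 mm: an oblong of 26 mm (x) by 60 mm (y).
- white_board: Fixed plain white plastic board, 140 mm (along its x) by 110 mm (y), 10 mm thick, empty at the start: the parking place. Origin at the centre of its underside; its top is 10 mm above it.
- plant_pot: Bystander: a small white ceramic pot with a green succulent, 64 mm across, about 90 mm tall with the leaves. Origin at the centre of its underside.
- tape_roll: Bystander: a brown roll of paper tape lying flat, 90 mm across, 35 mm tall. Origin at the centre of its underside.
- glaze_jar: Bystander: an amber glass jar with a dark lid, 60 mm across, 75 mm tall. Origin at the centre of its underside.
There are look-alikes about, which are no part of the job. What is shaped like the bar_holder but purple or yellow is not meant.

How it is judged:
By the outcome, as a careful person would: the job done as asked, in the order asked, and still so for the second after the job is handed in, with the robot touching nothing.
It also fails if it takes over 128 s, if anything falls off the work surface, if the arm or the gripper's body presses on something with over 40 N, if the wrist force passes 120 N, or if a joint passes its speed limit or range.

ROBOT

A 6-joint arm with a two-finger parallel gripper is mounted at the origin on the work surface. World frame = base frame: x ahead of the robot, y to its left, z up, the work surface at z = 0. Lengths are in m, angles in rad, forces in N, time in s.
With the tool pointing down it reaches from about 0.35 to 0.85 m from the base axis. Payload 8.1 kg.
Tool frame: the origin (TCP) lies on the mounting face of the last link; the fingertips stand 186 mm ahead of it and the grasp point (between the pads) lies 167 mm ahead of it; z points along the fingers, y is the line along which they close (so a half turn about z gives the same grasp; the last joint's range is limited). The gripper opens to 93 mm and grips with 3 to 60 N. Pads are 15 mm wide; open, the fingers measure 128 mm over their backs; the gripper's body (75 mm by 188 mm) begins 65 mm behind the grasp point.
Start: joints at [1.258, 0.13, 1.488, -0, 1.523, -0.085], TCP at [0.135, 0.585, 0.405] pointing down, gripper open.
Joint ranges: [-2.96, 2.96], [-0.89, 2.26], [0.02, 2.5], [-1.34, 4.48], [0, 2.73], [-2.66, 2.66]. Speed limits (rad/s): [2.39, 2.39, 2.79, 3.14, 3.14, 3.14].

INTERFACE

Orientations are given as a rotation vector (axis times angle).
In Python, from plant import read_state, read_camera, camera_params, close_job gives the robot as it stands. The module is installed in compiled form; this text tells all that it offers.
- The arm moves only by the tool servo_tool, never from a script. Its argument "increments" is a list of rows, each an object with "slide": the shift along the tool's x, y, z in mm, a list of three; "dr": the turn, a rotation vector about the tool's x, y, z in rad, a list of three; "jaw": the closure, from 0 (fully open) to 1 (shut). In form: [{"slide": [x, y, z], "dr": [ax, ay, az], "jaw": jaw}, ...]. A call has 1 to 20 rows; each row is the pose to reach, as a shift and turn from the pose commanded when the call began, along the tool's axes at that moment; what a row does not reach only later rows make up. A row lasts 1/10 s, in which the tool goes at most 50 mm and 8.59 degrees, less where a joint would pass 70% of its speed; a pose out of reach is approached as far as the arm can. A call with a gripper value outside its range is refused whole. The fingers move at their own pace and stop on an object; "force" is the grip in N (left out, the last holds). Time passes only in rows, so rows that repeat a pose let the fingers close. It gives the time, the measured TCP pose, the force, the opening and the grip force at its end, in the units of the state.
- read_state(): the state, without advancing time (a new reading comes with each control period).
- read_camera(name): name is "scene" or "top" or "wrist"; returns (picture, depth): 420x560x3 uint8, red, green, blue; 420x560 float32, m along the optical axis (not along the pixel's ray), 0 where there is no reading.
- camera_params(name): a dict with "fx", "fy", "cx", "cy" (pixels), "k1" (the pictures are not rectified: a ray, as slopes to the right and down, at radius r is drawn at 1 + k1 r^2 times it, then the intrinsics apply), "rvec" (rotation vector, rad) and "tvec" (3), from world to camera coordinates, as OpenCV has them. Camera axes: x right, y down, z forward; pixel columns grow to the right and rows downward; lengths in m; the calibration is good to about 2 mm. A picture is of the moment at which its call begins: read the wrist's pose just before it. camera_params takes no time and is no camera call; for the wrist camera it gives the pose at the moment of the call.
- close_job(): hands the job in; it is judged then, once.
The state is a dict: "t": time; "q": joint angles; "dq": joint speeds; "joint_torque": joint torques, N m; "tool_pos": TCP position; "orientation": TCP orientation; "force": force on the tool from outside, world axes, zero at the start; "wrist_torque": the same for the moment, N m; "opening": finger opening in m; "gripper_force": force on a finger pad.
Only numpy, scipy, OpenCV 4.12 (cv2) and the standard library are available. Lean on these libraries where they do the work, as an engineer would, in place of code of your own. Each camera call takes 0.05 s, during which the arm holds its last target. There are 200 camera calls.

## Working session

There is one attempt and no reset: what is moved stays moved. The work goes in short steps, Python scripts to look and compute and a tool call to move; the robot and the scene stay as the last step left them, time stands still between calls to the robot, and variables do not carry over. Pictures are saved under pics/ and viewed, at most 14 in all, crops included, and the job is handed in when it is done.

Besides the shell and the picture viewer there is one more tool, called after "Request:" as name(argument=value, ...), one argument or row to a line, values as JSON. servo_tool: Moves the arm, as the interface text tells. Its arguments: {"type":"object","properties":{"increments":{"type":"array"},"force":{"type":"number"}},"required":["increments"]}

```bash
mkdir -p pics; cat > h.py <<'E'
import numpy as np, cv2
from scipy.spatial.transform import Rotation as R
from plant import read_state, read_camera, camera_params, close_job
def cloud(name):
    p=camera_params(name); img,d=read_camera(name)
    v,u=np.mgrid[0:420,0:560]
    x=(u-p['cx'])/p['fx']; y=(v-p['cy'])/p['fy']
    a,b=x.copy(),y.copy()
    for _ in range(10):
        s=1+p['k1']*(a*a+b*b); a,b=x/s,y/s
    P=np.stack([a*d,b*d,d],-1)
    M=R.from_rotvec(p['rvec']).as_matrix()
    W=(P-np.array(p['tvec']))@M
    W[d==0]=np.nan
    return img,W
def save(img,n,s=1.4):
    cv2.imwrite('pics/'+n,cv2.resize(img[:,:,::-1],None,fx=s,fy=s))
E
python3 - <<'E'
from h import *
for n in('top','scene'):
    img,W=cloud(n); save(img,n+'1.png'); np.savez('/tmp/'+n,img=img,W=W)
print(read_state())
E
```

```text
{'t': 0.1, 'q': array([ 1.25757708e+00,  1.31082105e-01,  1.48917114e+00, -1.95039944e-05,
        1.52300795e+00, -8.53781547e-02]), 'dq': array([ 0.00104242, -0.00087684, -0.00325107, -0.00024292,  0.0023648 ,
       -0.00090567]), 'joint_torque': array([ 8.44089900e-04, -5.61343002e+01, -4.93097556e+01,  7.69812148e-02,
        2.92279950e-02, -7.86392008e-06]), 'tool_pos': array([0.13542965, 0.58430203, 0.40379379]), 'orientation': array([-3.57081366e-01, -3.12091896e+00,  2.57485791e-03]), 'force': array([ 0.38768321,  0.30861147, -0.27305611]), 'wrist_torque': array([-0.05471404, -0.03674166,  0.00833862]), 'gripper_force': 0.0, 'opening': 0.0932814725593231}
```

View pics/top1.png

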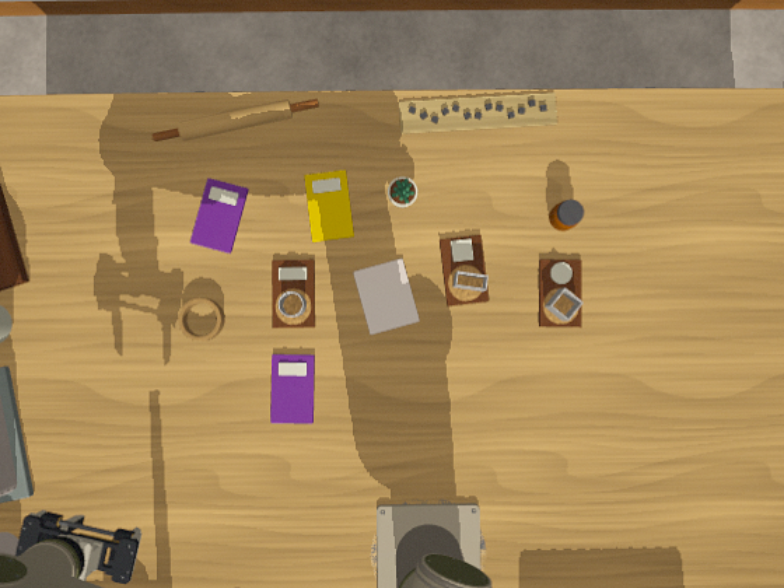

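View pics/scene1.png

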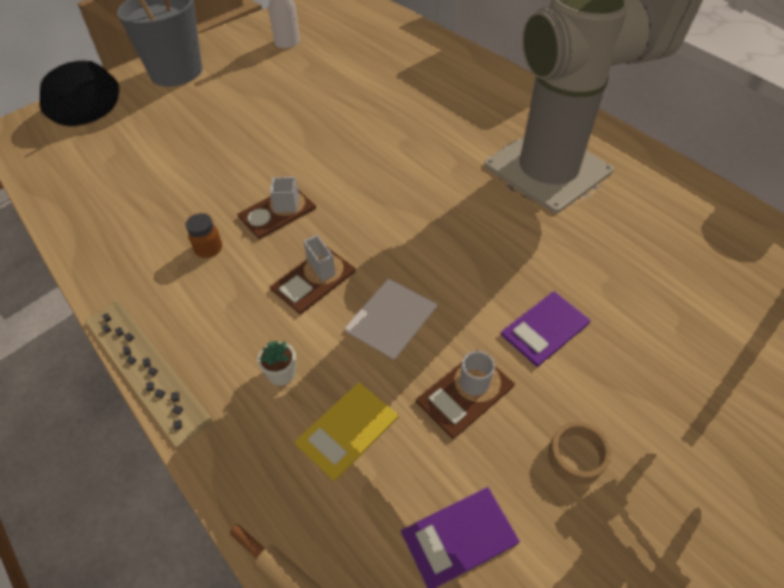

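The top view shows three brown holders. The left one (293,293) has the bar sample and carries the round cutter. The middle one (465,270) has the square sample and carries the bar cutter. The right one (560,293) has the disc and carries the square cutter. The white board is at (387,296), the plant at (403,191), the jar at (567,214) and the tape at (202,318). The scene view shows all the cutters upright.

```bash
python3 - <<'E'
from h import *
d=np.load('/tmp/top.npz'); W=d['W']; img=d['img']
hsv=cv2.cvtColor(img,cv2.COLOR_RGB2HSV)
def px(u,v): return W[int(v/1.4),int(u/1.4)].round(3)
print('table',px(600,450), 'wb',px(387,296),'plant',px(403,191),'jar',px(569,211),'tape ctr',px(202,318))
def rect(P,n):
    (c,s,a)=cv2.minAreaRect((P[:,:2]*1000).astype(np.float32)); print(n,len(P),np.round(c,1),np.round(s,1),round(a,1))
for n,(u,v) in dict(L=(293,293),M=(465,270),R=(560,293)).items():
    ctr=px(u,v)[:2]
    near=np.linalg.norm(W[...,:2]-ctr,axis=-1)<.12
    z=W[...,2]
    rect(W[near&(z>.006)&(z<.03)],n+' board')
    C=W[near&(z>.055)]; rect(C,n+' rim'); print(C[:,2].mean())
    S=near&(z<.03)&(hsv[...,1]<60)&(hsv[...,2]>110); rect(W[S],n+' sample'); print(np.median(W[S],0))
wb=np.linalg.norm(W[...,:2]-px(387,296)[:2],axis=-1)<.11
rect(W[wb&(hsv[...,1]<60)],'wb')
p=camera_params('wrist');s=read_state()
Rt=R.from_rotvec(s['orientation']).as_matrix();Rc=R.from_rotvec(p['rvec']).as_matrix()
print(p['fx'],'cam in tool',Rt.T@(-Rc.T@p['tvec']-s['tool_pos']));print((Rc@Rt).T.round(3)); print(Rt.round(3))
E
```

```text
table [ 0.217 -0.369 -0.002] wb [0.55  0.082 0.007] plant [0.76  0.048 0.083] jar [ 0.719 -0.294  0.07 ] tape ctr [ 0.507  0.478 -0.003]
L board 1436 [563.3 271.4] [218.9 217.6] 17.6
L rim 66 [531.4 276.9] [50.7 48.6] 89.1
0.06593597656737518
L sample 197 [561.7 281.6] [102.4  59. ] 0.4
[0.59869472 0.28079132 0.01588128]
M board 1358 [604.8 -82.8] [214.7 231.4] 70.9
M rim 78 [575.9 -92.4] [64.5 30. ] 80.8
0.06517499931790696
M sample 253 [611.8 -92.7] [119.3  59.6] 11.4
[ 0.64281321 -0.08011325  0.01608086]
R board 1257 [ 542.8 -278.8] [218.9 201.2] 25.9
R rim 98 [ 526. -287.] [50.  49.3] 50.1
0.06467380240957966
R sample 215 [ 554.9 -297.4] [ 71.5 121.1] 78.3
[ 0.5913538  -0.29069252  0.01611268]
wb 1705 [549.1  82.9] [140.7 109.1] 14.8
308.6122568305727 cam in tool [0.07623851 0.00049579 0.01865975]
[[ 0.001 -0.961 -0.275]
 [ 1.     0.001 -0.   ]
 [ 0.    -0.275  0.961]]
[[-0.974  0.226 -0.   ]
 [ 0.226  0.974 -0.002]
 [ 0.    -0.002 -1.   ]]
```

```bash
cat >> h.py <<'E'
def go(x,y,z,th,up=False):
    "slide/dr from the present pose to grasp point (x,y,z) m, tool down, tool y at world angle th"
    s=read_state(); T=R.from_rotvec(s['orientation'])
    c,n=np.cos(th),np.sin(th)
    G=R.from_matrix(np.array([[-n,c,0],[c,n,0],[0,0,-1.]]))
    d=T.inv().apply(np.array([x,y,z+.167])-s['tool_pos'])*1000
    r=(T.inv()*G).as_rotvec()
    print('slide',d.round(1),'dr',r.round(4),'rows',np.linalg.norm(d)/50,np.degrees(np.linalg.norm(r))/8.59)
E
python3 - <<'E'
from h import *
print(read_state()['tool_pos']); go(.56,.17,.233,.3)
E
```

```text
[0.13542965 0.58430203 0.40379379]
slide [-507.2 -307.7    4.2] dr [-1.600e-03  8.000e-04  1.043e+00] rows 11.864578342336202 6.956584008621575
```

Request:
servo_tool(
  increments=[
    {"slide": [-507, -308, 4], "dr": [0, 0, 1.043], "jaw": 0},
    {"slide": [-507, -308, 4], "dr": [0, 0, 1.043], "jaw": 0},
    {"slide": [-507, -308, 4], "dr": [0, 0, 1.043], "jaw": 0},
    {"slide": [-507, -308, 4], "dr": [0, 0, 1.043], "jaw": 0},
    {"slide": [-507, -308, 4], "dr": [0, 0, 1.043], "jaw": 0},
    {"slide": [-507, -308, 4], "dr": [0, 0, 1.043], "jaw": 0},
    {"slide": [-507, -308, 4], "dr": [0, 0, 1.043], "jaw": 0},
    {"slide": [-507, -308, 4], "dr": [0, 0, 1.043], "jaw": 0},
    {"slide": [-507, -308, 4], "dr": [0, 0, 1.043], "jaw": 0},
    {"slide": [-507, -308, 4], "dr": [0, 0, 1.043], "jaw": 0},
    {"slide": [-507, -308, 4], "dr": [0, 0, 1.043], "jaw": 0},
    {"slide": [-507, -308, 4], "dr": [0, 0, 1.043], "jaw": 0},
    {"slide": [-507, -308, 4], "dr": [0, 0, 1.043], "jaw": 0},
    {"slide": [-507, -308, 4], "dr": [0, 0, 1.043], "jaw": 0},
    {"slide": [-507, -308, 4], "dr": [0, 0, 1.043], "jaw": 0},
    {"slide": [-507, -308, 4], "dr": [0, 0, 1.043], "jaw": 0},
  ],
)

```text
t: 1.7
tool_pos: [0.5591, 0.1711, 0.4007]
orientation: [-1.862, -2.53, 0.0]
force: [-0.2, -1.0, 0.0]
opening: 0.0929
gripper_force: 0.0
```

```bash
python3 - <<'E'
from h import *
s=read_state();print(s['t'],s['tool_pos'],s['q'].round(2))
img,W=cloud('wrist'); save(img,'w1.png'); np.savez('/tmp/w1',img=img,W=W)
E
```

```text
1.7 [0.55906022 0.17105674 0.40071968] [ 0.21  0.09  1.54  0.    1.51 -0.09]
```

View pics/w1.png

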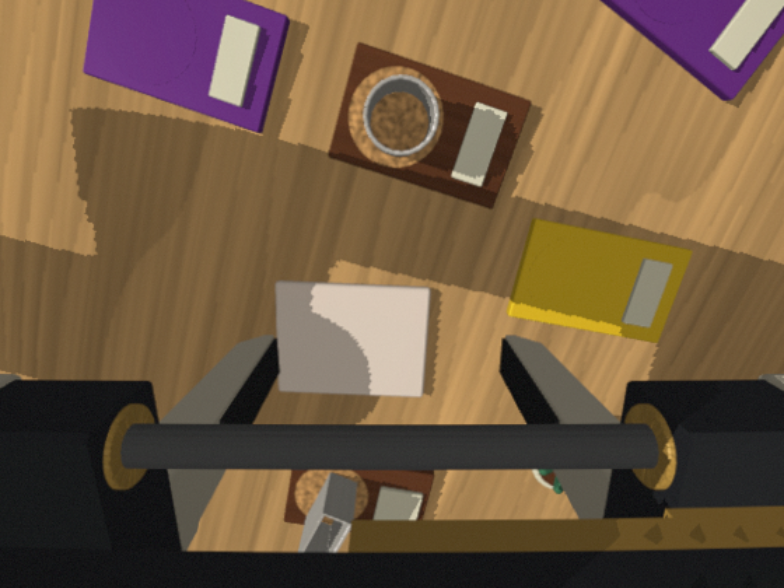

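The wrist view shows the bar holder at about (430,125), with the round cutter at (401,114) and the bar sample at (480,144). The white board is at (353,340).

```bash
cat >> h.py <<'E'
def meas(img,W,u,v,zlo=.0065,sc=1.4):
    "board component at seed pixel (view scale): rect of the board, its sample centre, rim rect, pad"
    z=W[...,2]; m=(z>zlo)&(z<.11)
    m=cv2.morphologyEx(m.astype(np.uint8),cv2.MORPH_OPEN,np.ones((3,3)))
    _,l=cv2.connectedComponents(m); l=l==l[int(v/sc),int(u/sc)]
    z0=np.nanmedian(z[l&(z<.022)]) ; print('board z',z0.round(4),l.sum())
    def rect(k,n):
        P=W[k]; c,s,a=cv2.minAreaRect((P[:,:2]*1000).astype(np.float32)); print(n,len(P),np.round(c,1),np.round(s,1),round(a,1),'z',np.median(P[:,2]).round(4)); return np.array(c)
    b=rect(l&(z<.03),'board'); 
    if (l&(z>.058)).sum()>20: rect(l&(z>.058),'rim')
    hsv=cv2.cvtColor(img,cv2.COLOR_RGB2HSV)
    k=l&(z>z0+.0025)&(z<z0+.009)&(hsv[...,1]<95)&(hsv[...,2]>90)
    if k.sum()>20:
        k=cv2.morphologyEx(k.astype(np.uint8),cv2.MORPH_OPEN,np.ones((3,3)))>0
        c=rect(k,'sample'); e=(c-b)/np.linalg.norm(c-b)
        print('pad by board',(b-27.5*e).round(1),'by sample',(c-70*e).round(1),'dist',np.linalg.norm(c-b).round(1))
E
python3 - <<'E'
from h import *
d=np.load('/tmp/w1.npz'); 
meas(d['img'],d['W'],470,110); meas(d['img'],d['W'],353,340,.005)
E
```

```text
board z 0.0137 10786
board 9829 [557.9 280.7] [146.   91.2] 0.2 z 0.0137
rim 623 [534.3 277.8] [51.3 51.7] 44.5 z 0.068
sample 1298 [600.5 280.8] [26.3 60.9] 0.1 z 0.0184
pad by board [530.4 280.7] by sample [530.5 280.7] dist 42.6
board z 0.0112 8406
board 8406 [549.3  84. ] [140.1 110.3] 14.9 z 0.0112
```

```bash
python3 - <<'E'
from h import *
go(.5343,.2778,.13,.4);go(.5343,.2778,.045,.4)
E
```

```text
slide [109.2   8.  103.8] dr [ 0.0001 -0.0002 -0.0982] rows 3.018742893373906 0.6550053119755739
slide [109.2   8.  188.8] dr [ 0.0001 -0.0002 -0.0982] rows 4.366150303818358 0.6550053119755739
```

Request:
servo_tool(
  increments=[
    {"slide": [109, 8, 50], "dr": [0, 0, -0.098], "jaw": 0},
    {"slide": [109, 8, 104], "dr": [0, 0, -0.098], "jaw": 0},
    {"slide": [109, 8, 104], "dr": [0, 0, -0.098], "jaw": 0},
    {"slide": [109, 8, 104], "dr": [0, 0, -0.098], "jaw": 0},
    {"slide": [109, 8, 104], "dr": [0, 0, -0.098], "jaw": 0},
    {"slide": [109, 8, 125], "dr": [0, 0, -0.098], "jaw": 0},
    {"slide": [109, 8, 150], "dr": [0, 0, -0.098], "jaw": 0},
    {"slide": [109, 8, 175], "dr": [0, 0, -0.098], "jaw": 0},
    {"slide": [109, 8, 188], "dr": [0, 0, -0.098], "jaw": 0},
    {"slide": [109, 8, 188], "dr": [0, 0, -0.098], "jaw": 0},
  ],
)

```text
t: 2.75
tool_pos: [0.5352, 0.2758, 0.2123]
orientation: [-1.739, -2.616, 0.002]
force: [-0.1, 0.1, -0.0]
opening: 0.0929
gripper_force: 0.0
```

Request:
servo_tool(
  increments=[
    {"slide": [0, 0, 0], "dr": [0, 0, 0], "jaw": 0.3},
    {"slide": [0, 0, 0], "dr": [0, 0, 0], "jaw": 0.35},
    {"slide": [0, 0, 0], "dr": [0, 0, 0], "jaw": 0.6},
    {"slide": [0, 0, 0], "dr": [0, 0, 0], "jaw": 0.6},
    {"slide": [0, 0, 0], "dr": [0, 0, 0], "jaw": 0.6},
    {"slide": [0, 0, 0], "dr": [0, 0, 0], "jaw": 0.6},
    {"slide": [0, 0, 0], "dr": [0, 0, 0], "jaw": 0.6},
    {"slide": [0, 0, 0], "dr": [0, 0, 0], "jaw": 0.6},
  ],
  force=20,
)

```text
t: 3.55
tool_pos: [0.5353, 0.2765, 0.213]
orientation: [1.738, 2.617, 0.0]
force: [-1.2, 0.5, 2.5]
opening: 0.0524
gripper_force: 20.0
```

```bash
python3 - <<'E'
from h import *
s=read_state();print(s['t'],s['tool_pos'],s['q'].round(2),s['force'],s['opening'],s['gripper_force'])
go(.5343,.2778,.14,.4);go(.549,.083,.14,.3);go(.549,.083,.043,.3)
E
```

```text
3.55 [0.53533901 0.27651213 0.21300282] [ 0.39  0.31  1.65  0.    1.18 -0.01] [-1.18384617  0.53248605  2.54880615] 0.052421735684885284 20.000409856438637
slide [  1.6  -0.4 -94. ] dr [ 0.0002 -0.     -0.002 ] rows 1.8802348424238793 0.01339896941531954
slide [-183.7  -62.4  -94. ] dr [ 0.0002 -0.      0.098 ] rows 4.311335625156888 0.6537065654931847
slide [-183.7  -62.4    3. ] dr [ 0.0002 -0.      0.098 ] rows 3.880339397688205 0.6537065654931847
```

Request:
servo_tool(
  increments=[
    {"slide": [0, 0, -15], "dr": [0, 0, 0], "jaw": 0.6},
    {"slide": [0, 0, -40], "dr": [0, 0, 0], "jaw": 0.6},
    {"slide": [0, 0, -70], "dr": [0, 0, 0], "jaw": 0.6},
    {"slide": [-20, -7, -90], "dr": [0, 0, 0.01], "jaw": 0.6},
    {"slide": [-55, -18, -94], "dr": [0, 0, 0.03], "jaw": 0.6},
    {"slide": [-90, -30, -94], "dr": [0, 0, 0.05], "jaw": 0.6},
    {"slide": [-125, -42, -94], "dr": [0, 0, 0.07], "jaw": 0.6},
    {"slide": [-160, -54, -94], "dr": [0, 0, 0.09], "jaw": 0.6},
    {"slide": [-178, -61, -90], "dr": [0, 0, 0.098], "jaw": 0.6},
    {"slide": [-184, -63, -80], "dr": [0, 0, 0.098], "jaw": 0.6},
    {"slide": [-184, -63, -60], "dr": [0, 0, 0.098], "jaw": 0.6},
    {"slide": [-184, -63, -40], "dr": [0, 0, 0.098], "jaw": 0.6},
    {"slide": [-184, -63, -25], "dr": [0, 0, 0.098], "jaw": 0.6},
    {"slide": [-184, -63, -12], "dr": [0, 0, 0.098], "jaw": 0.6},
    {"slide": [-184, -63, -5], "dr": [0, 0, 0.098], "jaw": 0.6},
    {"slide": [-184, -63, -2], "dr": [0, 0, 0.098], "jaw": 0.6},
    {"slide": [-184, -63, 0], "dr": [0, 0, 0.098], "jaw": 0.6},
    {"slide": [-184, -63, 0], "dr": [0, 0, 0.098], "jaw": 0.6},
    {"slide": [-184, -63, 0], "dr": [0, 0, 0.098], "jaw": 0.6},
  ],
)

```text
t: 5.45
tool_pos: [0.5489, 0.0824, 0.2134]
orientation: [1.864, 2.528, 0.001]
force: [0.5, -0.1, -0.2]
opening: 0.0523
gripper_force: 20.0
```

Request:
servo_tool(
  increments=[
    {"slide": [0, 0, 1], "dr": [0, 0, 0], "jaw": 0.6},
    {"slide": [0, 0, 1.5], "dr": [0, 0, 0], "jaw": 0.6},
    {"slide": [0, 0, 2], "dr": [0, 0, 0], "jaw": 0.6},
    {"slide": [0, 0, 2], "dr": [0, 0, 0], "jaw": 0.6},
  ],
)

```text
t: 5.85
tool_pos: [0.5486, 0.0824, 0.211]
orientation: [1.864, 2.528, 0.0]
force: [-0.4, -0.4, 1.7]
opening: 0.0525
gripper_force: 20.0
```

Request:
servo_tool(
  increments=[
    {"slide": [0, 0, 2], "dr": [0, 0, 0], "jaw": 0.4},
    {"slide": [0, 0, 2], "dr": [0, 0, 0], "jaw": 0.2},
    {"slide": [0, 0, 2], "dr": [0, 0, 0], "jaw": 0},
    {"slide": [0, 0, 2], "dr": [0, 0, 0], "jaw": 0},
    {"slide": [0, 0, 2], "dr": [0, 0, 0], "jaw": 0},
    {"slide": [0, 0, 2], "dr": [0, 0, 0], "jaw": 0},
    {"slide": [0, 0, -20], "dr": [0, 0, 0], "jaw": 0},
    {"slide": [0, 0, -60], "dr": [0, 0, 0], "jaw": 0},
    {"slide": [0, 0, -110], "dr": [0, 0, 0], "jaw": 0},
    {"slide": [0, 0, -150], "dr": [0, 0, 0], "jaw": 0},
    {"slide": [0, 0, -190], "dr": [0, 0, 0], "jaw": 0},
    {"slide": [0, 0, -190], "dr": [0, 0, 0], "jaw": 0},
  ],
)

```text
t: 7.05
tool_pos: [0.55, 0.0825, 0.4084]
orientation: [1.859, 2.521, 0.012]
force: [1.3, 0.4, 0.9]
opening: 0.0929
gripper_force: 0.0
```

```bash
python3 - <<'E'
from h import *
print(read_state()['opening']);go(.60,-.20,.233,-.16)
E
```

```text
0.09292116298470601
slide [-284.7  -35.8    8.8] dr [1.17e-02 2.00e-04 4.60e-01] rows 5.741317514262449 3.0694660818731667
```

Request:
servo_tool(
  increments=[
    {"slide": [-285, -36, 5], "dr": [0, 0, 0.46], "jaw": 0},
    {"slide": [-285, -36, 5], "dr": [0, 0, 0.46], "jaw": 0},
    {"slide": [-285, -36, 5], "dr": [0, 0, 0.46], "jaw": 0},
    {"slide": [-285, -36, 5], "dr": [0, 0, 0.46], "jaw": 0},
    {"slide": [-285, -36, 5], "dr": [0, 0, 0.46], "jaw": 0},
    {"slide": [-285, -36, 5], "dr": [0, 0, 0.46], "jaw": 0},
    {"slide": [-285, -36, 5], "dr": [0, 0, 0.46], "jaw": 0},
    {"slide": [-285, -36, 5], "dr": [0, 0, 0.46], "jaw": 0},
    {"slide": [-285, -36, 5], "dr": [0, 0, 0.46], "jaw": 0},
  ],
)

```text
t: 7.95
tool_pos: [0.5983, -0.1994, 0.3953]
orientation: [-2.39, -2.037, 0.0]
force: [-0.3, 0.3, -0.7]
opening: 0.0932
gripper_force: 0.0
```

```bash
python3 - <<'E'
from h import *
s=read_state();print(s['t'],s['tool_pos'],s['q'].round(2))
img,W=cloud('wrist'); save(img,'w2.png'); np.savez('/tmp/w2',img=img,W=W)
go(.56,-.39,.233,-.5)
E
```

```text
7.95 [ 0.59827758 -0.19941495  0.39525445] [-0.4   0.22  1.41  0.    1.52 -0.24]
slide [-194.6   -7.7   -4.6] dr [-0.0006 -0.0004  0.3414] rows 3.8955178497879723 2.2768419325641407
```

View pics/w2.png

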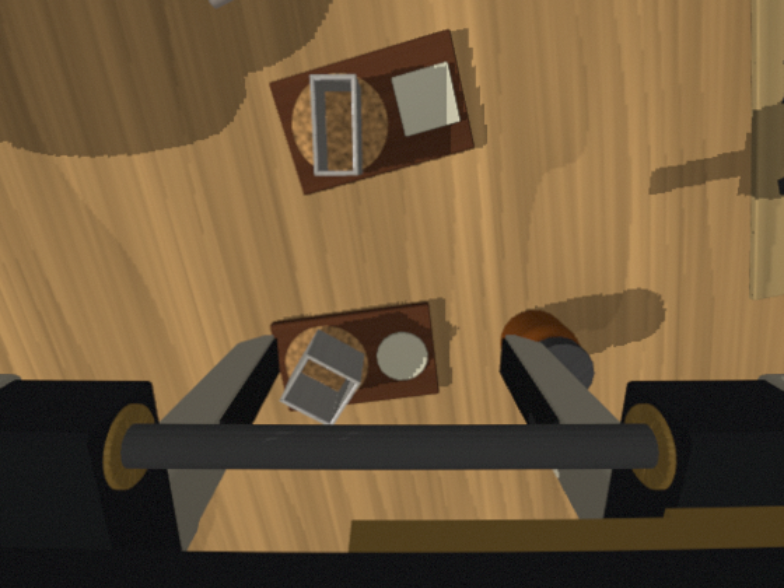

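The wrist view shows the square holder at about (390,110), with the bar cutter at (336,125) and the square sample at (427,100). The round holder is at (360,355), with the square cutter on it and the disc at (402,356).

```bash
python3 - <<'E'
from h import *
d=np.load('/tmp/w2.npz'); 
meas(d['img'],d['W'],398,150); print(); meas(d['img'],d['W'],385,320)
E
```

```text
board z 0.0138 11245
board 9986 [603.7 -84.1] [145.5  90.3] 6.1 z 0.0138
rim 751 [577.8 -92.4] [64.4 30.3] 80.7 z 0.0681
sample 1762 [646.2 -79.2] [44.2 44.4] 6.3 z 0.0183
pad by board [576.4 -87.3] by sample [576.7 -87.2] dist 42.7

board z 0.0136 7486
board 5786 [ 552.7 -288.2] [ 90.9 144.9] 88.9 z 0.0137
rim 718 [ 527.6 -285.8] [49.5 48.2] 50.2 z 0.0673
sample 917 [ 595.7 -289.5] [44.7 43.1] 80.5 z 0.0183
pad by board [ 525.2 -287.3] by sample [ 525.7 -287.3] dist 43.0
```

```bash
python3 - <<'E'
from h import *
go(.5778,-.0924,.13,-.162);go(.5778,-.0924,.045,-.162)
E
```

```text
slide [102.1 -37.1  98.6] dr [-0.0005 -0.0005  0.0034] rows 2.9327575868259963 0.022843829017822913
slide [102.  -37.  183.6] dr [-0.0005 -0.0005  0.0034] rows 4.26474750086772 0.022843829017822913
```

Request:
servo_tool(
  increments=[
    {"slide": [102, -37, 50], "dr": [0, 0, 0.003], "jaw": 0},
    {"slide": [102, -37, 98], "dr": [0, 0, 0.003], "jaw": 0},
    {"slide": [102, -37, 98], "dr": [0, 0, 0.003], "jaw": 0},
    {"slide": [102, -37, 98], "dr": [0, 0, 0.003], "jaw": 0},
    {"slide": [102, -37, 98], "dr": [0, 0, 0.003], "jaw": 0},
    {"slide": [102, -37, 125], "dr": [0, 0, 0.003], "jaw": 0},
    {"slide": [102, -37, 150], "dr": [0, 0, 0.003], "jaw": 0},
    {"slide": [102, -37, 175], "dr": [0, 0, 0.003], "jaw": 0},
    {"slide": [102, -37, 183], "dr": [0, 0, 0.003], "jaw": 0},
    {"slide": [102, -37, 183], "dr": [0, 0, 0.003], "jaw": 0},
    {"slide": [102, -37, 183], "dr": [0, 0, 0.003], "jaw": 0},
  ],
)

```text
t: 9.1
tool_pos: [0.5791, -0.0944, 0.2149]
orientation: [2.393, 2.031, 0.003]
force: [-0.5, -0.7, -0.6]
opening: 0.0934
gripper_force: 0.0
```

Request:
servo_tool(
  increments=[
    {"slide": [0, 0, 0], "dr": [0, 0, 0], "jaw": 0.5},
    {"slide": [0, 0, 0], "dr": [0, 0, 0], "jaw": 0.6},
    {"slide": [0, 0, 0], "dr": [0, 0, 0], "jaw": 0.7},
    {"slide": [0, 0, 0], "dr": [0, 0, 0], "jaw": 0.8},
    {"slide": [0, 0, 0], "dr": [0, 0, 0], "jaw": 0.8},
    {"slide": [0, 0, 0], "dr": [0, 0, 0], "jaw": 0.8},
    {"slide": [0, 0, 0], "dr": [0, 0, 0], "jaw": 0.8},
    {"slide": [0, 0, 0], "dr": [0, 0, 0], "jaw": 0.8},
    {"slide": [0, 0, 0], "dr": [0, 0, 0], "jaw": 0.8},
  ],
  force=20,
)

```text
t: 10.0
tool_pos: [0.578, -0.0939, 0.2127]
orientation: [-2.395, -2.033, 0.0]
force: [0.1, -0.2, -0.8]
opening: 0.0304
gripper_force: 20.0
```

```bash
python3 - <<'E'
from h import *
s=read_state();print(s['t'],s['tool_pos'],s['q'].round(2),s['force'],s['opening'],s['gripper_force'])
g=s['tool_pos'];print('cutter-grasp',g[:2]-[.5778,-.0924])
go(.5304,.2807,g[2]-.167+.1,.3)
E
```

```text
10.0 [ 0.57801856 -0.09385072  0.21268694] [-0.25  0.26  1.7   0.    1.17 -0.09] [ 0.07406687 -0.2470004  -0.83532158] 0.0304285688620861 19.985311031341553
cutter-grasp [ 0.00021856 -0.00145072]
slide [ 361.9 -107.8 -100. ] dr [-1.00e-04 -1.00e-04 -4.63e-01] rows 7.811677741714057 3.087972700413107
```

Request:
servo_tool(
  increments=[
    {"slide": [0, 0, -15], "dr": [0, 0, 0], "jaw": 0.8},
    {"slide": [0, 0, -40], "dr": [0, 0, 0], "jaw": 0.8},
    {"slide": [0, 0, -75], "dr": [0, 0, 0], "jaw": 0.8},
    {"slide": [15, -4, -95], "dr": [0, 0, 0], "jaw": 0.8},
    {"slide": [45, -13, -100], "dr": [0, 0, -0.05], "jaw": 0.8},
    {"slide": [85, -25, -100], "dr": [0, 0, -0.1], "jaw": 0.8},
    {"slide": [125, -37, -100], "dr": [0, 0, -0.16], "jaw": 0.8},
    {"slide": [165, -49, -100], "dr": [0, 0, -0.22], "jaw": 0.8},
    {"slide": [205, -61, -100], "dr": [0, 0, -0.28], "jaw": 0.8},
    {"slide": [245, -73, -100], "dr": [0, 0, -0.33], "jaw": 0.8},
    {"slide": [285, -85, -100], "dr": [0, 0, -0.38], "jaw": 0.8},
    {"slide": [320, -95, -100], "dr": [0, 0, -0.42], "jaw": 0.8},
    {"slide": [345, -103, -100], "dr": [0, 0, -0.45], "jaw": 0.8},
    {"slide": [357, -107, -100], "dr": [0, 0, -0.463], "jaw": 0.8},
    {"slide": [360.5, -107.5, -95], "dr": [0, 0, -0.463], "jaw": 0.8},
    {"slide": [360.5, -107.5, -75], "dr": [0, 0, -0.463], "jaw": 0.8},
    {"slide": [360.5, -107.5, -55], "dr": [0, 0, -0.463], "jaw": 0.8},
    {"slide": [360.5, -107.5, -35], "dr": [0, 0, -0.463], "jaw": 0.8},
    {"slide": [360.5, -107.5, -30], "dr": [0, 0, -0.463], "jaw": 0.8},
    {"slide": [360.5, -107.5, -30], "dr": [0, 0, -0.463], "jaw": 0.8},
  ],
)

```text
t: 12.0
tool_pos: [0.5304, 0.278, 0.2417]
orientation: [-1.866, -2.526, 0.004]
force: [0.1, -1.0, -0.7]
opening: 0.03
gripper_force: 20.0
```

```bash
python3 - <<'E'
from h import *
s=read_state();print(s['tool_pos'],s['force'],s['opening'],s['gripper_force'])
go(.5308,.2793,.2127-.167,.3)
E
```

```text
[0.53035242 0.27803024 0.24171745] [ 0.05578802 -0.99876513 -0.65315306] 0.03000424667169614 19.985387921333313
slide [ 1.1  0.9 29. ] dr [-0.0024  0.0005 -0.0016] rows 0.5809732989724327 0.019832867081481312
```

Request:
servo_tool(
  increments=[
    {"slide": [1, 0.8, 8], "dr": [0, 0, 0], "jaw": 0.8},
    {"slide": [1, 0.8, 16], "dr": [0, 0, 0], "jaw": 0.8},
    {"slide": [1, 0.8, 22], "dr": [0, 0, 0], "jaw": 0.8},
    {"slide": [1, 0.8, 26], "dr": [0, 0, 0], "jaw": 0.8},
    {"slide": [1, 0.8, 28], "dr": [0, 0, 0], "jaw": 0.8},
    {"slide": [1, 0.8, 28.5], "dr": [0, 0, 0], "jaw": 0.8},
    {"slide": [1, 0.8, 29], "dr": [0, 0, 0], "jaw": 0.8},
    {"slide": [1, 0.8, 29], "dr": [0, 0, 0], "jaw": 0.8},
  ],
)

```text
t: 12.8
tool_pos: [0.5311, 0.2806, 0.214]
orientation: [1.864, 2.528, 0.001]
force: [0.5, -0.3, -1.3]
opening: 0.0301
gripper_force: 20.0
```

Request:
servo_tool(
  increments=[
    {"slide": [-1, -0.6, 0.7], "dr": [0, 0, 0], "jaw": 0.8},
    {"slide": [-1, -0.6, 1.2], "dr": [0, 0, 0], "jaw": 0.8},
    {"slide": [-1, -0.6, 1.5], "dr": [0, 0, 0], "jaw": 0.8},
    {"slide": [-1, -0.6, 1.5], "dr": [0, 0, 0], "jaw": 0.8},
  ],
)

```text
t: 13.2
tool_pos: [0.5308, 0.2793, 0.2127]
orientation: [1.864, 2.528, 0.0]
force: [-2.3, -1.8, 4.1]
opening: 0.03
gripper_force: 20.0
```

Request:
servo_tool(
  increments=[
    {"slide": [0, 0, 0], "dr": [0, 0, 0], "jaw": 0.6},
    {"slide": [0, 0, 0], "dr": [0, 0, 0], "jaw": 0.4},
    {"slide": [0, 0, 0], "dr": [0, 0, 0], "jaw": 0.2},
    {"slide": [0, 0, 0], "dr": [0, 0, 0], "jaw": 0.2},
    {"slide": [0, 0, -10], "dr": [0, 0, 0], "jaw": 0.2},
    {"slide": [0, 0, -40], "dr": [0, 0, 0], "jaw": 0.1},
    {"slide": [0, 0, -85], "dr": [0, 0, 0], "jaw": 0},
    {"slide": [-20, 0, -130], "dr": [0, 0, 0], "jaw": 0},
    {"slide": [-60, 0, -170], "dr": [0, 0, 0], "jaw": 0},
    {"slide": [-100, 0, -185], "dr": [0, 0, 0], "jaw": 0},
    {"slide": [-110, 0, -185], "dr": [0, 0, 0], "jaw": 0},
    {"slide": [-110, 0, -185], "dr": [0, 0, 0], "jaw": 0},
    {"slide": [-110, 0, -185], "dr": [0, 0, 0], "jaw": 0},
  ],
)

```text
t: 14.5
tool_pos: [0.5627, 0.1747, 0.3962]
orientation: [-1.864, -2.527, 0.001]
force: [0.4, -0.3, -0.7]
opening: 0.0929
gripper_force: 0.0
```

```bash
python3 - <<'E'
from h import *
img,W=cloud('wrist'); save(img,'w3.png'); np.savez('/tmp/w3',img=img,W=W)
go(.5276,-.2858,.13,-.695);print(read_state()['q'].round(2))
E
```

```text
slide [-430.  -169.6   98.9] dr [-2.600e-03  4.000e-04  9.956e-01] rows 9.454330302288838 6.640605793147406
[ 0.21  0.11  1.53  0.    1.51 -0.09]
```

View pics/w3.png

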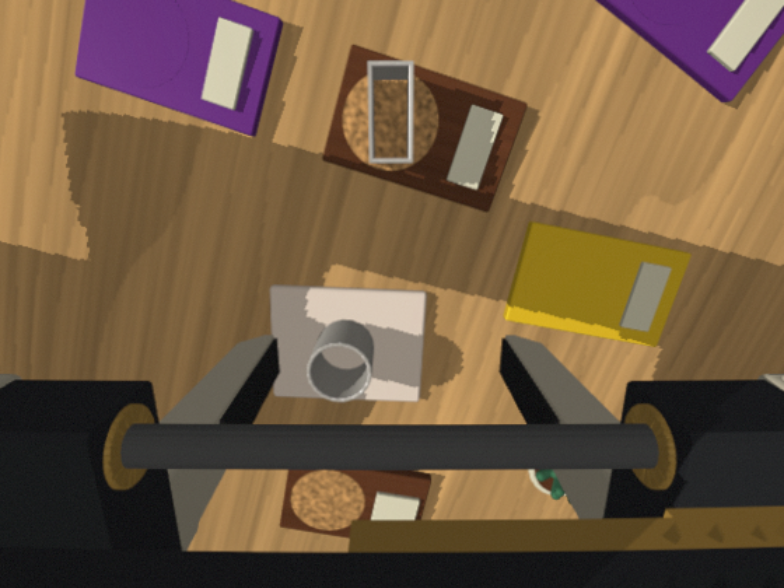

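The bar cutter stands upright on the bar holder's pad at (390,112). The round cutter stands on the white board at (340,365).

```bash
python3 - <<'E'
from h import *
d=np.load('/tmp/w3.npz'); 
meas(d['img'],d['W'],455,85); meas(d['img'],d['W'],290,310,.005)
E
```

```text
board z 0.0137 10949
board 10073 [558.  280.8] [145.9  91.1] 0.1 z 0.0137
rim 637 [530.5 280.2] [30.  63.7] 17.4 z 0.0682
sample 1321 [600.4 280.6] [60.5 26.1] 90.0 z 0.0183
pad by board [530.5 280.9] by sample [530.4 280.9] dist 42.4
board z 0.0112 8437
board 7011 [549.3  83.9] [140.5 110.1] 14.9 z 0.0113
rim 565 [548.1  85. ] [51.2 51.2] 64.9 z 0.0653
sample 0 [0. 0.] [0. 0.] 0.0 z nan
pad by board [576.4  88. ] by sample [69.2 10.6] dist 555.6
  return _methods._mean(a, axis=axis, dtype=dtype,
  ret = ret.dtype.type(ret / rcount)
```

Request:
servo_tool(
  increments=[
    {"slide": [-430, -170, 50], "dr": [0, 0, 0.996], "jaw": 0},
    {"slide": [-430, -170, 50], "dr": [0, 0, 0.996], "jaw": 0},
    {"slide": [-430, -170, 50], "dr": [0, 0, 0.996], "jaw": 0},
    {"slide": [-430, -170, 50], "dr": [0, 0, 0.996], "jaw": 0},
    {"slide": [-430, -170, 50], "dr": [0, 0, 0.996], "jaw": 0},
    {"slide": [-430, -170, 50], "dr": [0, 0, 0.996], "jaw": 0},
    {"slide": [-430, -170, 50], "dr": [0, 0, 0.996], "jaw": 0},
    {"slide": [-430, -170, 50], "dr": [0, 0, 0.996], "jaw": 0},
    {"slide": [-430, -170, 50], "dr": [0, 0, 0.996], "jaw": 0},
    {"slide": [-430, -170, 50], "dr": [0, 0, 0.996], "jaw": 0},
    {"slide": [-430, -170, 70], "dr": [0, 0, 0.996], "jaw": 0},
    {"slide": [-430, -170, 99], "dr": [0, 0, 0.996], "jaw": 0},
    {"slide": [-430, -170, 99], "dr": [0, 0, 0.996], "jaw": 0},
    {"slide": [-430, -170, 99], "dr": [0, 0, 0.996], "jaw": 0},
  ],
)

```text
t: 15.95
tool_pos: [0.528, -0.2852, 0.2973]
orientation: [-2.842, -1.332, 0.002]
force: [0.7, -1.1, -0.1]
opening: 0.093
gripper_force: 0.0
```

```bash
python3 - <<'E'
from h import *
go(.5276,-.2858,.045,-.695);print(read_state()['q'].round(2))
E
```

```text
slide [-0.7  0.4 85.3] dr [-0.0032  0.0001  0.0007] rows 1.7052833998918147 0.02206221573325867
[-0.58  0.21  1.6   0.    1.34  0.11]
```

Request:
servo_tool(
  increments=[
    {"slide": [-0.5, 0.4, 25], "dr": [0, 0, 0], "jaw": 0},
    {"slide": [-0.5, 0.4, 50], "dr": [0, 0, 0], "jaw": 0},
    {"slide": [-0.5, 0.4, 70], "dr": [0, 0, 0], "jaw": 0},
    {"slide": [-0.5, 0.4, 82], "dr": [0, 0, 0], "jaw": 0},
    {"slide": [-0.5, 0.4, 85], "dr": [0, 0, 0], "jaw": 0},
    {"slide": [-0.5, 0.4, 85], "dr": [0, 0, 0], "jaw": 0},
    {"slide": [-0.5, 0.4, 85], "dr": [0, 0, 0], "jaw": 0.3},
    {"slide": [-0.5, 0.4, 85], "dr": [0, 0, 0], "jaw": 0.4},
    {"slide": [-0.5, 0.4, 85], "dr": [0, 0, 0], "jaw": 0.5},
    {"slide": [-0.5, 0.4, 85], "dr": [0, 0, 0], "jaw": 0.65},
    {"slide": [-0.5, 0.4, 85], "dr": [0, 0, 0], "jaw": 0.65},
    {"slide": [-0.5, 0.4, 85], "dr": [0, 0, 0], "jaw": 0.65},
    {"slide": [-0.5, 0.4, 85], "dr": [0, 0, 0], "jaw": 0.65},
    {"slide": [-0.5, 0.4, 85], "dr": [0, 0, 0], "jaw": 0.65},
  ],
  force=20,
)

```text
t: 17.35
tool_pos: [0.5278, -0.2874, 0.2132]
orientation: [-2.846, -1.331, 0.0]
force: [-0.6, 1.1, 0.7]
opening: 0.0479
gripper_force: 20.0
```

```bash
python3 - <<'E'
from h import *
s=read_state();print(s['t'],s['tool_pos'],s['q'].round(2),s['force'],s['opening'],s['gripper_force'])
g=s['tool_pos'];T=R.from_rotvec(s['orientation']);o=T.inv().apply(np.array([.5276,-.2858,g[2]])-g);print('cutter in tool',o*1000)
ox=o[0];th=-.3
go(.5765+ox*np.sin(th),-.0873-ox*np.cos(th),g[2]-.167+.1,th)
E
```

```text
17.35 [ 0.5277882  -0.28743159  0.21322644] [-0.58  0.3   1.66 -0.    1.18  0.11] [-0.61257712  1.06578717  0.74478263] 0.0478785441222108 19.999970197677612
cutter in tool [ 1.13140135e+00 -1.19055793e+00  1.08771663e-04]
slide [ 183.8  -90.5 -100. ] dr [-2.00e-04  0.00e+00 -3.96e-01] rows 4.559015920655486 2.6415204716645055
```

Request:
servo_tool(
  increments=[
    {"slide": [0, 0, -15], "dr": [0, 0, 0], "jaw": 0.65},
    {"slide": [0, 0, -40], "dr": [0, 0, 0], "jaw": 0.65},
    {"slide": [0, 0, -75], "dr": [0, 0, 0], "jaw": 0.65},
    {"slide": [12, -6, -95], "dr": [0, 0, -0.03], "jaw": 0.65},
    {"slide": [36, -18, -100], "dr": [0, 0, -0.08], "jaw": 0.65},
    {"slide": [70, -35, -100], "dr": [0, 0, -0.16], "jaw": 0.65},
    {"slide": [105, -52, -100], "dr": [0, 0, -0.24], "jaw": 0.65},
    {"slide": [140, -69, -100], "dr": [0, 0, -0.32], "jaw": 0.65},
    {"slide": [168, -83, -100], "dr": [0, 0, -0.37], "jaw": 0.65},
    {"slide": [181, -89, -100], "dr": [0, 0, -0.396], "jaw": 0.65},
    {"slide": [184, -90.5, -90], "dr": [0, 0, -0.396], "jaw": 0.65},
    {"slide": [184, -90.5, -70], "dr": [0, 0, -0.396], "jaw": 0.65},
    {"slide": [184, -90.5, -50], "dr": [0, 0, -0.396], "jaw": 0.65},
    {"slide": [184, -90.5, -30], "dr": [0, 0, -0.396], "jaw": 0.65},
    {"slide": [184, -90.5, -16], "dr": [0, 0, -0.396], "jaw": 0.65},
    {"slide": [184, -90.5, -8], "dr": [0, 0, -0.396], "jaw": 0.65},
    {"slide": [184, -90.5, -5], "dr": [0, 0, -0.396], "jaw": 0.65},
    {"slide": [184, -90.5, -5], "dr": [0, 0, -0.396], "jaw": 0.65},
    {"slide": [184, -90.5, -5], "dr": [0, 0, -0.396], "jaw": 0.65},
    {"slide": [184, -90.5, -5], "dr": [0, 0, -0.396], "jaw": 0.65},
  ],
)

```text
t: 19.35
tool_pos: [0.5768, -0.0883, 0.2193]
orientation: [2.527, 1.864, 0.002]
force: [0.0, -0.9, -0.9]
opening: 0.048
gripper_force: 20.0
```

```bash
python3 - <<'E'
from h import *
s=read_state();print(s['tool_pos'],s['force'],s['opening'],s['gripper_force'])
go(.5762,-.0884,.2132-.167,-.3)
E
```

```text
[ 0.57684794 -0.08834464  0.2193369 ] [ 0.00230326 -0.8687473  -0.85151428] 0.04798817857099116 19.999898672103882
slide [-0.2 -0.6  6.1] dr [ 0.0018 -0.0001 -0.    ] rows 0.12342513853387688 0.012222125712337873
```

Request:
servo_tool(
  increments=[
    {"slide": [0, -0.5, 2], "dr": [0, 0, 0], "jaw": 0.65},
    {"slide": [0, -0.5, 4], "dr": [0, 0, 0], "jaw": 0.65},
    {"slide": [0, -0.5, 5], "dr": [0, 0, 0], "jaw": 0.65},
    {"slide": [0, -0.5, 5.5], "dr": [0, 0, 0], "jaw": 0.65},
    {"slide": [0, -0.5, 5.5], "dr": [0, 0, 0], "jaw": 0.65},
  ],
)

```text
t: 19.85
tool_pos: [0.5759, -0.088, 0.2132]
orientation: [-2.528, -1.865, 0.0]
force: [-3.3, 0.4, 5.0]
opening: 0.0481
gripper_force: 20.0
```

Request:
servo_tool(
  increments=[
    {"slide": [0, 0, 5], "dr": [0, 0, 0], "jaw": 0.4},
    {"slide": [0, 0, 5], "dr": [0, 0, 0], "jaw": 0.2},
    {"slide": [0, 0, 5], "dr": [0, 0, 0], "jaw": 0.1},
    {"slide": [0, 0, 5], "dr": [0, 0, 0], "jaw": 0.1},
    {"slide": [0, 0, 5], "dr": [0, 0, 0], "jaw": 0.1},
    {"slide": [0, 0, -10], "dr": [0, 0, 0], "jaw": 0.1},
    {"slide": [0, 0, -40], "dr": [0, 0, 0], "jaw": 0},
    {"slide": [0, 0, -80], "dr": [0, 0, 0], "jaw": 0},
    {"slide": [0, 0, -90], "dr": [0, 0, 0], "jaw": 0},
    {"slide": [0, 0, -90], "dr": [0, 0, 0], "jaw": 0},
  ],
)

```text
t: 20.85
tool_pos: [0.577, -0.0883, 0.3066]
orientation: [2.525, 1.862, 0.006]
force: [0.3, -0.6, -0.2]
opening: 0.0928
gripper_force: 0.0
```

```bash
python3 - <<'E'
from h import *
go(.5481,.0845,.13,.1)
E
```

```text
slide [156.5 -78.7   9.2] dr [ 0.0062  0.0009 -0.3999] rows 3.509242789717947 2.667852660592594
```

Request:
servo_tool(
  increments=[
    {"slide": [156.5, -79, 9], "dr": [0, 0, -0.4], "jaw": 0},
    {"slide": [156.5, -79, 9], "dr": [0, 0, -0.4], "jaw": 0},
    {"slide": [156.5, -79, 9], "dr": [0, 0, -0.4], "jaw": 0},
    {"slide": [156.5, -79, 9], "dr": [0, 0, -0.4], "jaw": 0},
    {"slide": [156.5, -79, 9], "dr": [0, 0, -0.4], "jaw": 0},
    {"slide": [156.5, -79, 9], "dr": [0, 0, -0.4], "jaw": 0},
    {"slide": [156.5, -79, 9], "dr": [0, 0, -0.4], "jaw": 0},
  ],
)

```text
t: 21.55
tool_pos: [0.5466, 0.0839, 0.2931]
orientation: [-2.108, -2.328, 0.002]
force: [0.3, 0.2, -0.7]
opening: 0.0929
gripper_force: 0.0
```

```bash
python3 - <<'E'
from h import *
go(.5481,.0845,.043,.1)
E
```

```text
slide [ 0.5  1.6 83.1] dr [-0.001   0.0004 -0.0009] rows 1.6619391666111598 0.00950851962336706
```

Request:
servo_tool(
  increments=[
    {"slide": [0.5, 1.3, 25], "dr": [0, 0, 0], "jaw": 0},
    {"slide": [0.5, 1.3, 50], "dr": [0, 0, 0], "jaw": 0},
    {"slide": [0.5, 1.3, 70], "dr": [0, 0, 0], "jaw": 0},
    {"slide": [0.5, 1.3, 80], "dr": [0, 0, 0], "jaw": 0},
    {"slide": [0.5, 1.3, 83], "dr": [0, 0, 0], "jaw": 0},
    {"slide": [0.5, 1.3, 83], "dr": [0, 0, 0], "jaw": 0},
    {"slide": [0.5, 1.3, 83], "dr": [0, 0, 0], "jaw": 0.3},
    {"slide": [0.5, 1.3, 83], "dr": [0, 0, 0], "jaw": 0.4},
    {"slide": [0.5, 1.3, 83], "dr": [0, 0, 0], "jaw": 0.5},
    {"slide": [0.5, 1.3, 83], "dr": [0, 0, 0], "jaw": 0.6},
    {"slide": [0.5, 1.3, 83], "dr": [0, 0, 0], "jaw": 0.6},
    {"slide": [0.5, 1.3, 83], "dr": [0, 0, 0], "jaw": 0.6},
    {"slide": [0.5, 1.3, 83], "dr": [0, 0, 0], "jaw": 0.6},
    {"slide": [0.5, 1.3, 83], "dr": [0, 0, 0], "jaw": 0.6},
  ],
  force=20,
)

```text
t: 22.95
tool_pos: [0.5479, 0.0855, 0.2109]
orientation: [2.107, 2.33, 0.0]
force: [0.5, 0.8, 2.0]
opening: 0.0509
gripper_force: 19.8
```

```bash
python3 - <<'E'
from h import *
s=read_state();print(s['t'],s['tool_pos'],s['q'].round(2),s['force'],s['opening'],s['gripper_force'])
g=s['tool_pos'];T=R.from_rotvec(s['orientation']);o=T.inv().apply(np.array([.5481,.0845,g[2]])-g);print('cutter in tool',o*1000)
ox=o[0];th=-.4
x,y=.5254+ox*np.sin(th),-.2873-ox*np.cos(th);print(x,y)
go(x,y,g[2]-.167+.1,th)
E
```

```text
22.95 [0.54792994 0.08549163 0.21087455] [ 0.06  0.19  1.79  0.    1.16 -0.04] [0.47863037 0.80609841 2.00334465] 0.05092194954681131 19.81937174219638
cutter in tool [-1.00365554e+00  7.01159847e-02 -8.41051960e-06]
0.5257908418772883 -0.2863755720291475
slide [-367.8  -59.2 -100. ] dr [ 1.000e-04 -0.000e+00  5.001e-01] rows 7.714281629234055 3.3356464048154324
```

Request:
servo_tool(
  increments=[
    {"slide": [0, 0, -15], "dr": [0, 0, 0], "jaw": 0.6},
    {"slide": [0, 0, -40], "dr": [0, 0, 0], "jaw": 0.6},
    {"slide": [0, 0, -75], "dr": [0, 0, 0], "jaw": 0.6},
    {"slide": [-15, -2, -95], "dr": [0, 0, 0], "jaw": 0.6},
    {"slide": [-45, -7, -100], "dr": [0, 0, 0.05], "jaw": 0.6},
    {"slide": [-85, -13, -100], "dr": [0, 0, 0.1], "jaw": 0.6},
    {"slide": [-125, -20, -100], "dr": [0, 0, 0.16], "jaw": 0.6},
    {"slide": [-165, -26, -100], "dr": [0, 0, 0.22], "jaw": 0.6},
    {"slide": [-205, -33, -100], "dr": [0, 0, 0.28], "jaw": 0.6},
    {"slide": [-245, -39, -100], "dr": [0, 0, 0.34], "jaw": 0.6},
    {"slide": [-285, -46, -100], "dr": [0, 0, 0.4], "jaw": 0.6},
    {"slide": [-320, -52, -100], "dr": [0, 0, 0.45], "jaw": 0.6},
    {"slide": [-350, -56, -100], "dr": [0, 0, 0.48], "jaw": 0.6},
    {"slide": [-364, -59, -100], "dr": [0, 0, 0.5], "jaw": 0.6},
    {"slide": [-368, -59, -95], "dr": [0, 0, 0.5], "jaw": 0.6},
    {"slide": [-368, -59, -75], "dr": [0, 0, 0.5], "jaw": 0.6},
    {"slide": [-368, -59, -55], "dr": [0, 0, 0.5], "jaw": 0.6},
    {"slide": [-368, -59, -35], "dr": [0, 0, 0.5], "jaw": 0.6},
    {"slide": [-368, -59, -30], "dr": [0, 0, 0.5], "jaw": 0.6},
    {"slide": [-368, -59, -30], "dr": [0, 0, 0.5], "jaw": 0.6},
  ],
)

```text
t: 24.95
tool_pos: [0.5257, -0.2853, 0.2397]
orientation: [-2.615, -1.736, 0.001]
force: [-0.1, 0.6, 0.0]
opening: 0.0513
gripper_force: 19.8
```

Request:
servo_tool(
  increments=[
    {"slide": [0, 0, 8], "dr": [0, 0, 0], "jaw": 0.6},
    {"slide": [0, 0, 16], "dr": [0, 0, 0], "jaw": 0.6},
    {"slide": [0, 0, 21], "dr": [0, 0, 0], "jaw": 0.6},
    {"slide": [0, 0, 23], "dr": [0, 0, 0], "jaw": 0.6},
    {"slide": [0, 0, 23], "dr": [0, 0, 0], "jaw": 0.6},
    {"slide": [0, 0, 23], "dr": [0, 0, 0], "jaw": 0.6},
  ],
)

```text
t: 25.55
tool_pos: [0.526, -0.2867, 0.2179]
orientation: [2.618, 1.736, 0.0]
force: [-0.0, -0.1, -0.7]
opening: 0.0512
gripper_force: 19.8
```

```bash
python3 - <<'E'
from h import *
s=read_state();print(s['tool_pos'],s['force'],s['opening'],s['gripper_force'])
go(.5258,-.2864,.2129-.167,-.4)
E
```

```text
[ 0.52599004 -0.28672579  0.21793956] [-0.03231813 -0.05436701 -0.70525261] 0.05115803417344855 19.819613783620298
slide [ 0.2 -0.3  5. ] dr [ 0.0002  0.     -0.0001] rows 0.10107302926734169 0.0016827649372713675
```

Request:
servo_tool(
  increments=[
    {"slide": [0, -0.3, 2], "dr": [0, 0, 0], "jaw": 0.6},
    {"slide": [0, -0.3, 4], "dr": [0, 0, 0], "jaw": 0.6},
    {"slide": [0, -0.3, 4.7], "dr": [0, 0, 0], "jaw": 0.6},
    {"slide": [0, -0.3, 5], "dr": [0, 0, 0], "jaw": 0.6},
    {"slide": [0, -0.3, 5], "dr": [0, 0, 0], "jaw": 0.6},
  ],
)

```text
t: 26.05
tool_pos: [0.5257, -0.2865, 0.2129]
orientation: [2.618, 1.736, -0.0]
force: [-1.0, 0.4, 1.1]
opening: 0.0516
gripper_force: 19.8
```

Request:
servo_tool(
  increments=[
    {"slide": [0, 0, 0.3], "dr": [0, 0, 0], "jaw": 0.6},
    {"slide": [0, 0, 0.3], "dr": [0, 0, 0], "jaw": 0.4},
    {"slide": [0, 0, 0.3], "dr": [0, 0, 0], "jaw": 0.2},
    {"slide": [0, 0, 0.3], "dr": [0, 0, 0], "jaw": 0.1},
    {"slide": [0, 0, 0.3], "dr": [0, 0, 0], "jaw": 0.1},
    {"slide": [0, 0, 0.3], "dr": [0, 0, 0], "jaw": 0.1},
    {"slide": [0, 0, -10], "dr": [0, 0, 0], "jaw": 0.1},
    {"slide": [0, 0, -40], "dr": [0, 0, 0], "jaw": 0},
    {"slide": [0, 0, -85], "dr": [0, 0, 0], "jaw": 0},
    {"slide": [-20, 0, -130], "dr": [0, 0, 0], "jaw": 0},
    {"slide": [-50, 0, -170], "dr": [0, 0, 0], "jaw": 0},
    {"slide": [-70, 0, -215], "dr": [0, 0, 0], "jaw": 0},
    {"slide": [-70, 0, -255], "dr": [0, 0, 0], "jaw": 0},
    {"slide": [-70, 0, -255], "dr": [0, 0, 0], "jaw": 0},
    {"slide": [-70, 0, -255], "dr": [0, 0, 0], "jaw": 0},
    {"slide": [-70, 0, -255], "dr": [0, 0, 0], "jaw": 0},
  ],
)

```text
t: 27.65
tool_pos: [0.4982, -0.3506, 0.4665]
orientation: [-2.617, -1.735, 0.001]
force: [-0.4, 0.7, -0.2]
opening: 0.093
gripper_force: 0.0
```

```bash
python3 - <<'E'
from h import *
img,W=cloud('wrist'); save(img,'w4.png'); np.savez('/tmp/w4',img=img,W=W)
E
```

```text
(no output)
```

View pics/w4.png

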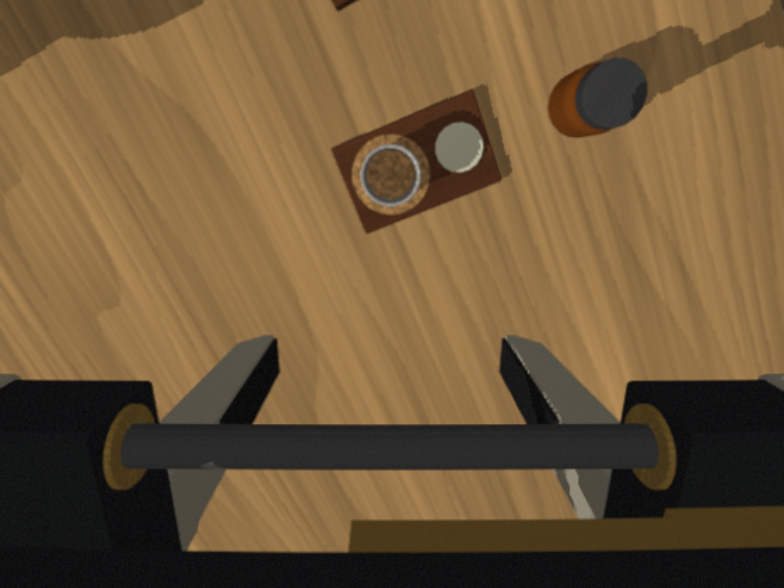

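The round cutter is upright and centred on the round holder's pad at (390,174). The jar is untouched. I'll check this one by numbers here, and the others with the top camera.

```bash
python3 - <<'E'
from h import *
d=np.load('/tmp/w4.npz'); meas(d['img'],d['W'],430,195)
img,W=cloud('top'); save(img,'top2.png')
z=W[...,2]
for c in((530.4,280.7),(576.5,-87.3),(525.4,-287.3)):
    k=(np.linalg.norm(W[...,:2]*1000-c,axis=-1)<50)&(z>.055)&(z<.08)
    print(c,k.sum(),[np.round(a,1) for a in cv2.minAreaRect((W[k][:,:2]*1000).astype(np.float32))],W[k][:,2].mean())
E
```

```text
board z 0.0137 7262
board 6772 [ 552.4 -289.3] [ 90.6 145.9] 88.9 z 0.0137
rim 347 [ 524.9 -287.4] [50.8 50. ] 22.0 z 0.0682
sample 943 [ 594.7 -290.2] [44.4 44.1] 21.7 z 0.0184
pad by board [ 524.9 -288.7] by sample [ 524.7 -288.7] dist 42.3
(530.4, 280.7) 73 [array([528.1, 280.7]), array([29.8, 64.7]), np.float64(17.5)] 0.06457137156462603
(576.5, -87.3) 83 [array([574.2, -87.4]), array([48.8, 48.2]), np.float64(73.1)] 0.06512685806057944
(525.4, -287.3) 84 [array([ 523.3, -287.9]), array([50.2, 49.8]), np.float64(69.2)] 0.06378597877250228
```

View pics/top2.png

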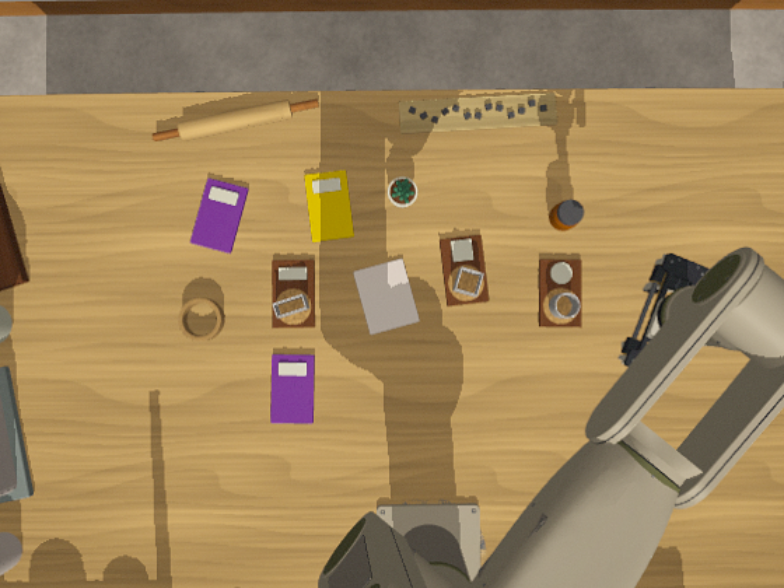

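Each cutter stands upright on its own holder: bar at (291,306), square at (467,283) and round at (562,305). The plant, tape and jar have not moved.

```bash
python3 -c "
from h import *
print(close_job())"
```

```text
the job is handed in; nothing more can be done
None
```

The job is handed in: all three cutters stand upright within about 2 mm of the middle of their own cork pads, the round one having been parked first on the white board, and the plant, tape roll and jar were left where they were.

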